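# Long peg out of the half-opening drawer

### The arm

A 7-joint arm with a two-finger parallel gripper is mounted at the origin on the work surface. World frame = base frame: x ahead of the robot, y to its left, z up, the work surface at z = 0. Lengths are in mm, angles in degrees, forces in N, time in s.
With the tool pointing down it reaches from about 425 to 925 mm from the base axis. Payload 6.8 kg.
Tool frame: the origin (TCP) lies on the centre line of the jaws, within the pads' length; the fingertips stand 11 mm ahead of it and the grasp point (between the pads) lies 8 mm behind it; z points along the fingers, y is the line along which they close (so a half turn about z gives the same grasp; the last joint's range is limited). The gripper opens to 88 mm and grips with 3 to 60 N. Pads are 20 mm wide; open, the fingers measure 115 mm over their backs; the gripper's body (75 mm by 178 mm) begins 61 mm behind the grasp point.
Start: joints at [57.691, 27.33, 1.283, 89.118, -0.659, 63.558, -4.761], TCP at [297.134, -606.102, 205.064] pointing down, gripper open.
Joint ranges: [-169.35, 169.35], [-19.33, 120.38], [-80.79, 83.38], [13.8, 139.57], [-78.32, 258.32], [9.67, 109.79], [-169.56, 169.56]. Speed limits (degrees/s): [136.94, 136.94, 180, 180, 180, 180, 180].

### API

Orientations are given as [roll, pitch, yaw] about the fixed x, y, z axes, in that order (R = Rz(yaw) Ry(pitch) Rx(roll)).
In Python, from station import telemetry, eyes, workorder gives the robot as it stands.
- The arm moves only by the tool carry_out, never from a script. Its argument "steps" is a list of rows, each a list of 5 numbers: the shift along the tool's x, y, z in units of 25 mm (1.0 is 25 mm), then the turn about the tool's z in degrees, then the closure, from 0 (fully open) to 1 (shut). A call has 1 to 10 rows; each row shifts and turns the commanded pose from where the row before left it, along the tool's axes as they then stand; what a row does not reach is not made up. A row lasts 1/12 s, in which the tool goes at most 41.7 mm and 7.16 degrees, less where a joint would pass 70% of its speed; a pose out of reach is approached as far as the arm can. A call is refused whole if a number of a shift passes 1 or a number of a turn 7.16, either way. A call with a gripper value outside its range is refused whole. The fingers move at their own pace and stop on an object; "squeeze" is the grip in N (left out, the last holds). Time passes only in rows, so rows that do not move let the fingers close. It gives the time, the measured TCP pose, the force, the opening and the grip force at its end, in the units of the state.
- telemetry.get_obs(): the state, without advancing time (a new reading comes with each control period).
- eyes.read_camera(name): name is "scene" or "top" or "wrist"; returns a dict with "img" (400x640x3 uint8, red, green, blue), "range_z" (400x640 float32, mm along the optical axis (not along the pixel's ray), 0 where there is no reading), "camera_matrix" (3x3 intrinsics, pixels), "T" (4x4, takes a point from camera to world coordinates). Camera axes: x right, y down, z forward; pixel columns grow to the right and rows downward; lengths in mm; the calibration is good to about 2 mm. A picture is of the moment at which its call begins.
- workorder.finish_job(): hands the job in; it is judged then, once.
The state is a dict: "t": time; "q": joint angles; "joint_vel": joint speeds; "joint_efforts": joint torques, N m; "ee_pos": TCP position; "orientation": TCP orientation; "wrist_force": force on the tool from outside, world axes, zero at the start; "torque": the same for the moment, N m; "width": finger opening in mm; "finger_force": force on a finger pad.
Only numpy, scipy, OpenCV 4.12 (cv2) and the standard library are available. Lean on these libraries where they do the work, as an engineer would, in place of code of your own. Each camera call takes 0.05 s, during which the arm holds its last target. There are 200 camera calls.

### The job

Pull the chest's drawer out to its stop; it only opens half way, so the long wooden peg in it still lies half under the chest's top. Tilt the peg, red head up, and draw it out slantwise through the short opening without forcing it against the chest or drawer, leaving the drawer open and everything else undisturbed. Finish while still holding the peg in the gripper, motionless, all of it a good 5 cm higher than the chest's top.

Things in the scene. Friction and masses are not known exactly. Their poses are not given: they have to be found in the camera images.
- chest: Low plywood one-drawer bench-top chest, fixed, side-on to the robot, drawer front to the robot's right; 400 deep (its x) x 290 wide x 100 mm high. Origin: on the bench under the middle of the carcass's front edge (the plane the drawer front shuts against); +x into the chest, z up. Its top panel spans x = 0 to 400 mm, underside 90 and upper face 100 mm above the bench.
- drawer (a joint): How far the drawer is out, m: 0 shut, 0.185 at its stop (opening then 185 mm long); slides along the chest's -x with about 3 N friction, stays where left, starts 0.03 to 0.06 ajar. Inside: floor 20 mm above the bench, 246 mm wide, 364 mm long; side and back rims 65 mm above the bench.
- drawer_rim (a point): Middle of the top edge of the drawer's green front panel, on its inner face, 84 mm above the bench; panel 14 mm thick, 290 mm wide, inner face at chest x = -(joint value). The opening lies between this face and the front edge of the chest's top.
- drawer_handle (a point): Middle of the drawer's horizontal steel bar handle: round bar 10 mm thick and 110 mm long along the chest's y, axis 58 mm above the bench and 36 mm out from the front panel's outer face (31 mm clear gap behind the bar); ends return to the panel.
- peg: Wooden garden setting-out peg, 300 mm long along its x, 24 x 24 mm square, 60 to 120 g, lying flat in the drawer roughly lengthways with its red head to the drawer front. Origin: on its underside, at the red head end's edge; +x towards the point, z up as it lies. The last 50 mm at the point end taper to a round point.
- peg_head (a point): Centre of the peg's flat red-painted end, on its axis (12 mm above its underside), x = 0 in the peg's frame.
- peg_point (a point): Tip of the peg's pointed end, on its axis (12 mm above its underside), x = 300 mm in the peg's frame.
- spray_bottle: Closed empty yellow plastic spray bottle with black trigger head, 76 mm across, 226 mm high, standing on the bench beyond the chest. Origin under its centre. Leave alone.
- hammer: Chrome hammer, 290 mm long, lying on the bench to the right. Origin under its middle; handle to its -x. Leave alone.
- saucer: Grey ceramic plant saucer, 140 mm across, 22 mm high, standing on the rear half of the chest's top. Origin under its centre. Leave alone.
- lamp: Small white press-button lamp, a puck 72 mm across and 35 mm high, on the bench to the right. Origin under its centre. Leave alone.

How it is judged (in metres and radians):
On the way, in this order (a step that is already met when the one before it is completed fails the run):
1. the drawer is pulled out to its stop (value of joint drawer above 0.178 m), for 0.1 s.
2. the peg slants through the opening: its head above the drawer front's top edge while its point is still below the chest's top panel (z of peg_head in the frame of chest above 0.09 m and z of peg_point in the frame of chest below 0.09 m and x of peg_point in the frame of chest above 0 m), for 0.1 s.
At the end, for the whole second after the job is handed in: The peg is held still in the fingers (under 30 mm/s), the axis at both its ends at least 50 mm higher than the chest's top (150 mm above the bench), touching neither chest nor drawer, and the drawer is still open by more than 150 mm (z of each of peg_head, peg_point in the frame of chest above 0.15 m and contact force between the fingers and peg above 1 N and contact force between peg and chest below 0.5 N and linear speed of peg below 0.03 m/s and value of joint drawer above 0.15 m); the arm keeps its last pose, push and grip.
It fails at once if the peg is forced against the chest or its drawer (over 25 N) (contact force between peg and chest above 25 N).
It fails at once if the spray bottle, hammer, saucer or lamp is moved by more than 30 mm (distance of any of spray_bottle, hammer, saucer, lamp from where it was at the start of the episode above 0.03 m).
It also fails if it takes over 61 s, if anything falls off the work surface, if the arm or the gripper's body presses on something with over 40 N, if the wrist force passes 120 N, or if a joint passes its speed limit or range.

## Working session

There is one attempt and no reset: what is moved stays moved. The work goes in short steps, Python scripts to look and compute and a tool call to move; the robot and the scene stay as the last step left them, time stands still between calls to the robot, and variables do not carry over. Pictures are saved under pics/ and viewed, at most 10 in all, crops included, and the job is handed in when it is done.

Besides the shell and the picture viewer there is one more tool, called by a JSON object that holds its "name" and its "arguments". carry_out: Moves the arm, as the interface text tells. Its arguments: {"type":"object","properties":{"steps":{"type":"array","items":{"type":"array","items":{"type":"number"}}},"squeeze":{"type":"number"}},"required":["steps"]}

```bash
ls; mkdir -p pics; python3 - <<'E'
from station import telemetry, eyes
import cv2,numpy as np
print(telemetry.get_obs())
for n in ("scene","top"):
    d=eyes.read_camera(n); np.savez(n+".npz",**d)
    cv2.imwrite(f"pics/{n}0.png",d["img"][:,:,::-1]); print(n,d["camera_matrix"],d["T"])
E
```

```text
pics
{'t': 0.0, 'q': array([57.69145734, 27.37618383,  1.27947158, 89.1738581 , -0.65776909,
       63.55921386, -4.76034537]), 'joint_vel': array([ 0.07274264, -0.03018496,  0.06399137,  0.03932718, -0.06674287,
        0.01747783, -0.03193294]), 'joint_efforts': array([ 9.73192982e-04, -5.82858610e+01,  1.53534427e+00, -2.72604311e+01,
       -5.43401297e-02,  1.70285453e-02,  1.60890331e-04]), 'ee_pos': array([ 296.83546886, -605.55475396,  204.10987251]), 'orientation': array([-1.79898427e+02,  8.32115575e-03,  2.61180416e+01]), 'wrist_force': array([-0.1676378 , -0.38694905,  0.57873228]), 'torque': array([-0.01559281, -0.0327099 ,  0.0370035 ]), 'finger_force': 0.0, 'width': 87.91886542098936}
scene [[396.60957681   0.         317.93072117]
 [  0.         396.60957681 193.46925277]
 [  0.           0.           1.        ]] [[ 7.80729770e-01  5.35857682e-01 -3.21430508e-01  9.22175159e+02]
 [ 6.24716375e-01 -6.57991913e-01  4.20447491e-01 -5.04023728e+02]
 [ 1.38013432e-02 -5.29058775e-01 -8.48472944e-01  9.70075588e+02]
 [ 0.00000000e+00  0.00000000e+00  0.00000000e+00  1.00000000e+00]]
top [[397.15462741   0.         321.48060413]
 [  0.         397.15462741 200.75565218]
 [  0.           0.           1.        ]] [[ 2.38272565e-02 -9.80127023e-01  1.96934710e-01  3.53506198e+02]
 [-9.99715018e-01 -2.30718360e-02  6.12962676e-03 -7.03495956e+01]
 [-1.46416751e-03 -1.97024639e-01 -9.80397444e-01  1.39240903e+03]
 [ 0.00000000e+00  0.00000000e+00  0.00000000e+00  1.00000000e+00]]
```

View pics/scene0.png

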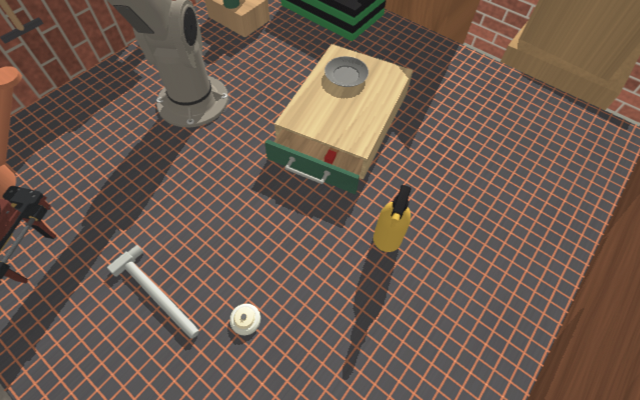

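View pics/top0.png

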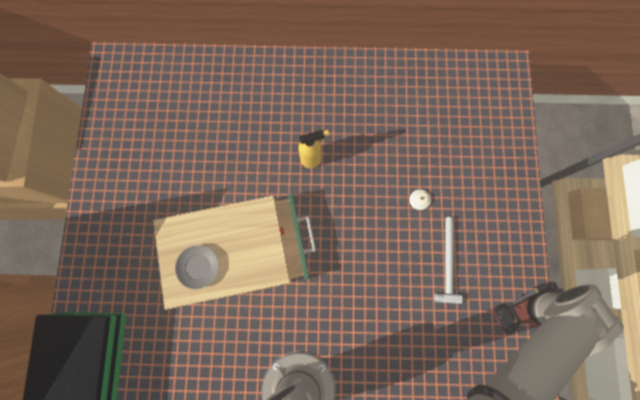

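The scene view shows the green front running from (268,148) to (358,185), the handle at about (307,172), and the red head at (330,157). In the top view the green front is at about (298,237), the handle at (310,235), the saucer at (197,266), the bottle at (311,150), the lamp at (420,200) and the hammer at (450,260).

```bash
cat > h.py <<'E'
import cv2,numpy as np
def ray(d,px,z):
    px=np.atleast_2d(np.asarray(px,float));K=d["camera_matrix"];T=d["T"]
    r=np.c_[px,np.ones(len(px))]@np.linalg.inv(K).T@T[:3,:3].T
    o=T[:3,3]; return o+r*((z-o[2])/r[:,2])[:,None]
def cloud(d):
    v,u=np.mgrid[:400,:640];p=np.stack([u,v,np.ones_like(u)],-1)@np.linalg.inv(d["camera_matrix"]).T*d["range_z"][...,None]
    return p@d["T"][:3,:3].T+d["T"][:3,3]
def hsv(d): return cv2.cvtColor(d["img"],cv2.COLOR_RGB2HSV)
def green(d): return cv2.inRange(hsv(d),(65,60,20),(95,255,255))>0
def red(d): return cv2.inRange(hsv(d),(0,170,60),(4,255,255))|cv2.inRange(hsv(d),(174,170,60),(180,255,255))>0
E
python3 - <<'E'
from h import *
for n in ("top","scene"):
    d=np.load(n+".npz"); P=cloud(d); H=hsv(d)
    box=np.zeros((400,640),bool)
    if n=="top": box[180:320,140:330]=1
    else: box[40:200,260:420]=1
    m=box&(abs(P[...,2]-100)<6)&(d["range_z"]>0)&~green(d)
    m=cv2.morphologyEx(m.astype(np.uint8),cv2.MORPH_OPEN,np.ones((3,3)))
    px=np.argwhere(m)[:,::-1]; Q=ray(d,px,100)
    b=cv2.minAreaRect(Q[:,:2].astype(np.float32)); print(n,"top rect",b, cv2.boxPoints(b).round(1).tolist(), "medz",np.median(P[m>0][:,2]))
    g=box&green(d)&(P[...,2]>77)&(P[...,2]<92); Q=ray(d,np.argwhere(g)[:,::-1],84); b=cv2.minAreaRect(Q[:,:2].astype(np.float32)); print("green",b,cv2.boxPoints(b).round(1).tolist(),np.median(P[g][:,2]))
    r=box&red(d); print("red",r.sum(),P[r].min(0),P[r].max(0),np.median(P[r],0))
    s=box&(H[...,1]<60)&(P[...,2]>50)&(P[...,2]<70); print("handle",s.sum(),P[s].mean(0),P[s].min(0),P[s].max(0))
    for nm,c in (("bottle",(311,150)),("lamp",(420,200)),("hammer",(450,220)),("hammer2",(448,298)),("saucer",(197,266))):
        if n=="top": print(nm,P[c[1],c[0]].round())
E
```

```text
top top rect ((441.74359130859375, 262.447265625), (289.82977294921875, 399.950439453125), 13.205498695373535) [[255.0, 424.0], [346.29998779296875, 34.70000076293945], [628.5, 100.9000015258789], [537.0999755859375, 490.20001220703125]] medz 99.85082499849796
green ((497.110595703125, 12.056516647338867), (273.7679138183594, 6.681351661682129), 12.792827606201172) [[362.8999938964844, -15.0], [364.3999938964844, -21.5], [631.2999877929688, 39.099998474121094], [629.9000244140625, 45.599998474121094]] 84.36572489932189Traceback (most recent call last):
  File "<stdin>", line 12, in <module>
    return umr_minimum(a, axis, None, out, keepdims, initial, where)
ValueError: zero-size array to reduction operation minimum which has no identity
```

```bash
cat >> h.py <<'E'
ORG=np.array([487.4,67.8,0]);XC=np.array([-.2284,.9736,0]);YC=np.array([-.9736,-.2284,0])
def ch(P): 
    P=np.atleast_2d(P)-ORG; return np.c_[P@XC,P@YC,P[:,2]]
E
python3 - <<'E'
from h import *
for n,b in (("top",(180,300,270,330)),("scene",(130,200,260,370))):
    d=np.load(n+".npz"); P=cloud(d); H=hsv(d); box=np.zeros((400,640),bool); box[b[0]:b[1],b[2]:b[3]]=1
    R=d["img"].astype(int); r=box&(R[...,0]>60)&(R[...,1]<.45*R[...,0])&(P[...,2]>22)
    Q=ch(P[r]); print(n,"red",r.sum(), (Q.min(0).round(),Q.max(0).round(),np.median(Q,0).round()) if len(Q) else 0)
    C=ch(P.reshape(-1,3)).reshape(P.shape)
    g=box&green(d)&(C[...,2]>80)&(C[...,2]<90); print("green x",np.percentile(C[g],[2,50,98],axis=0).round(1))
    s=box&(C[...,2]>50)&(C[...,2]<72)&(C[...,0]<-80); print("handle",s.sum(),np.percentile(C[s],[0,50,100],axis=0).round(1))
    for nm,c in (("bottle",(311,150)),("lamp",(420,200)),("ham",(450,220)),("ham2",(448,298)),("saucer",(197,266))):
        if n=="top": print(nm,P[c[1],c[0]].round())
E
```

```text
top red 0 0
green x [[ -58.4 -127.3   80.7]
 [ -55.6   30.1   84.4]
 [ -52.7  137.5   89.5]]
handle 127 [[-103.1  -59.3   54.5]
 [ -97.1    0.8   62.3]
 [ -80.1   59.8   70.6]]
bottle [770. -24. 156.]
lamp [ 639. -407.   27.]
ham [ 571. -510.   24.]
ham2 [ 306. -493.   26.]
saucer [390. 331. 106.]
scene red 104 (array([-11., -41.,  25.]), array([ 25., -19.,  48.]), array([  4., -31.,  42.]))
green x [[ -63.8 -135.9   80.3]
 [ -57.4   -0.2   82.7]
 [ -50.2  138.8   85.8]]
handle 176 [[-105.3  -55.2   54.1]
 [ -99.9    3.7   60.3]
 [ -80.3   64.3   66.5]]
```

Chest front-edge middle is at (487.4, 67.8), yaw 13.2°, and the top rectangle measures 290x400 as it should. The drawer is about 49 mm out, the bar is at chest x of about -98, and the peg head is near chest (-10, -31). I'll hook the bar from behind with the closed fingers, with tool yaw at 103.2° so that tool x is chest x.

{"name": "carry_out", "arguments": {"steps": [[0,0,0,7,0.8],[0,0,0,7,0.8],[0,0,0,7,0.8],[0,0,0,7,0.8],[0,0,0,7,0.8],[0,0,0,7,0.8],[0,0,0,7,0.8],[0,0,0,7,0.8],[0,0,0,7,0.8],[0,0,0,7,0.8]]}}

```text
t: 0.93
ee_pos: [297.0, -605.8, 204.5]
orientation: [-180.0, 0.1, -44.2]
wrist_force: [-0.4, -0.6, 0.0]
width: 24.7
finger_force: 0.0
```

{"name": "carry_out", "arguments": {"steps": [[0,0,0,7,0.8],[0.9,0.57,0,0,0.8],[0.9,0.57,0,0,0.8],[0.9,0.57,0,0,0.8],[0.9,0.57,0,0,0.8],[0.9,0.57,0,0,0.8],[0.9,0.57,0,0,0.8],[0.9,0.57,0,0,0.8],[0.9,0.57,0,0,0.8],[0.9,0.57,0,0,0.8]]}}

```text
t: 1.77
ee_pos: [325.5, -844.8, 204.3]
orientation: [-180.0, 0.1, -50.9]
wrist_force: [-0.3, -0.8, -0.0]
width: 17.6
finger_force: 0.0
```

I had the turn sign wrong: a turn about tool z, which points down, lowers the yaw. I'll turn back while in free air.

{"name": "carry_out", "arguments": {"steps": [[0,0,0,-7,0.8],[0,0,0,-7,0.8],[0,0,0,-7,0.8],[0,0,0,-7,0.8],[0,0,0,-7,0.8],[0,0,0,-7,0.8],[0,0,0,-7,0.8],[0,0,0,-7,0.8],[0,0,0,-7,0.8],[0,0,0,-7,0.8]]}}

```text
t: 2.6
ee_pos: [325.2, -843.8, 204.0]
orientation: [-179.9, 0.0, 19.5]
wrist_force: [0.2, 0.2, -0.3]
width: 17.9
finger_force: 0.0
```

{"name": "carry_out", "arguments": {"steps": [[0,0,0,-7,0.8],[0,0,0,-7,0.8],[0,0,0,-7,0.8],[0,0,0,-7,0.8],[0,0,0,-7,0.8],[0,0,0,-7,0.8],[0,0,0,-7,0.8],[0,0,0,-7,0.8],[0,0,0,-7,0.8],[0,0,0,-7,0.8]]}}

```text
t: 3.43
ee_pos: [325.3, -843.8, 204.0]
orientation: [-180.0, -0.1, 89.5]
wrist_force: [-0.5, 0.3, -0.1]
width: 17.5
finger_force: 0.0
```

{"name": "carry_out", "arguments": {"steps": [[0,0,0,-7,0.8],[0,0,0,-7,0.8],[0,0,0,0,0.8],[0,0,0,0,0.8]]}}

```text
t: 3.77
ee_pos: [325.3, -843.9, 204.2]
orientation: [180.0, -0.1, 102.9]
wrist_force: [0.7, -0.4, 0.3]
width: 17.5
finger_force: 0.0
```

{"name": "carry_out", "arguments": {"steps": [[0.96,0.46,0,0,0.8],[0.96,0.46,0,0,0.8],[0.96,0.46,0,0,0.8],[0.96,0.46,0,0,0.8],[0.96,0.46,0,0,0.8],[0.96,0.46,0,0,0.8],[0.96,0.46,0,0,0.8],[0.96,0.46,0,0,0.8],[0.96,0.46,0,0,0.8],[0.96,0.46,0,0,0.8]]}}

```text
t: 4.6
ee_pos: [382.9, -582.9, 205.0]
orientation: [-180.0, -0.0, 102.9]
wrist_force: [-0.1, -1.1, 0.4]
width: 17.4
finger_force: 0.0
```

{"name": "carry_out", "arguments": {"steps": [[0.96,0.46,0,0,0.8],[0.96,0.46,0,0,0.8],[0.96,0.46,0,0,0.8],[0.96,0.46,0,0,0.8],[0.96,0.46,0,0,0.8],[0.96,0.46,0,0,0.8],[0.96,0.46,0,0,0.8],[0.96,0.46,0,0,0.8],[0.96,0.46,0,0,0.8],[0.96,0.46,0,0,0.8]]}}

```text
t: 5.43
ee_pos: [440.5, -323.2, 205.2]
orientation: [180.0, 0.0, 102.8]
wrist_force: [-0.0, -0.1, 0.4]
width: 17.7
finger_force: 0.0
```

{"name": "carry_out", "arguments": {"steps": [[0.96,0.46,0,0,0.8],[0.96,0.46,0,0,0.8],[0.96,0.46,0,0,0.8],[0.96,0.46,0,0,0.8],[0.96,0.46,0,0,0.8],[0.96,0.46,0,0,0.8],[0.96,0.46,0,0,0.8],[0.96,0.46,0,0,0.8],[0.96,0.46,0,0,0.8],[0,0,0,0,0.8]]}}

```text
t: 6.27
ee_pos: [493.4, -84.7, 205.6]
orientation: [179.9, -0.1, 103.3]
wrist_force: [-0.6, 0.8, 0.2]
width: 17.8
finger_force: 0.0
```

{"name": "carry_out", "arguments": {"steps": [[0.96,0.39,0.4,0,0.8],[0.96,0.39,0.4,0,0.8],[0.96,0.39,0.4,0,0.8],[0,0,0.8,0,0.8],[0,0,0,0,0.8],[0,0,0,0,0.8]]}}

```text
t: 6.77
ee_pos: [503.5, -14.7, 154.5]
orientation: [-179.9, -0.0, 103.0]
wrist_force: [-0.7, -1.1, -0.1]
width: 17.5
finger_force: 0.0
```

```bash
python3 - <<'E'
from h import *
from station import telemetry, eyes
o=telemetry.get_obs(); print(ch(o["ee_pos"]),o["ee_pos"],o["orientation"],o["q"].round())
d=eyes.read_camera("wrist"); np.savez("wrist.npz",**d); cv2.imwrite("pics/w1.png",d["img"][:,:,::-1]); print(d["T"])
C=ch(cloud(d).reshape(-1,3)).reshape(400,640,3)
g=green(d)&(C[...,2]>76)&(C[...,2]<92); print(np.percentile(C[g],[2,50,98],axis=0).round(1))
s=(C[...,2]>50)&(C[...,2]<70)&(C[...,0]<-85)&(C[...,0]>-125)&(abs(C[...,1])<80); print(s.sum(),np.percentile(C[s],[2,50,98],axis=0).round(1))
E
```

```text
[[-84.00759223   3.13593205 154.48208229]] [503.53316584 -14.70079823 154.48208229] [-1.79858254e+02 -1.25085473e-02  1.02966117e+02] [ 19.  17. -29. 114.  11.  52.  -2.]
[[ 9.74730091e-01  2.15739304e-01  5.79465498e-02  4.87182801e+02]
 [ 2.23374064e-01 -9.38647339e-01 -2.62764534e-01  5.72124962e+01]
 [-2.29726291e-03  2.69068254e-01 -9.63118371e-01  3.35002391e+02]
 [ 0.00000000e+00  0.00000000e+00  0.00000000e+00  1.00000000e+00]]
[[ -60.7 -136.1   78.2]
 [ -53.5    3.1   84.7]
 [ -47.2  140.4   86.2]]
1808 [[-101.4  -55.    58.1]
 [ -95.2    1.7   63. ]
 [ -86.3   59.4   64.9]]
```

The wrist view agrees: the panel's outer face is at about -61 and the bar's centre at about -97, so the gap's centre is at about -76.5.

{"name": "carry_out", "arguments": {"steps": [[0.3,0.1,0,0,0.8],[0,0,0.6,0,0.8],[0,0,0.6,0,0.8],[0,0,0.6,0,0.8],[0,0,0.6,0,0.8],[0,0,0.6,0,0.8],[0,0,0.6,0,0.8],[0,0,0.5,0,0.8],[0,0,0,0,0.8],[0,0,0,0,0.8]]}}

```text
t: 7.65
ee_pos: [505.5, -6.2, 53.0]
orientation: [180.0, 0.0, 103.0]
wrist_force: [0.1, 1.1, 0.6]
width: 17.3
finger_force: 0.0
```

{"name": "carry_out", "arguments": {"steps": [[-0.2,0,0,0,0.8],[-0.4,0,0,0,0.8],[-0.5,0,0,0,0.8],[-0.5,0,0,0,0.8],[-0.5,0,0,0,0.8],[-0.5,0,0,0,0.8],[-0.5,0,0,0,0.8],[-0.5,0,0,0,0.8],[-0.5,0,0,0,0.8],[-0.5,0,0,0,0.8]]}}

```text
t: 8.48
ee_pos: [531.5, -119.3, 52.6]
orientation: [180.0, 0.0, 103.1]
wrist_force: [0.1, -0.2, 0.4]
width: 17.4
finger_force: 0.0
```

{"name": "carry_out", "arguments": {"steps": [[-0.3,0,0,0,0.8],[-0.2,0,0,0,0.8],[-0.2,0,0,0,0.8],[-0.2,0,0,0,0.8],[-0.1,0,0,0,0.8],[0,0,0,0,0.8],[0,0,0,0,0.8]]}}

```text
t: 9.07
ee_pos: [536.9, -142.0, 52.6]
orientation: [-180.0, -0.0, 103.1]
wrist_force: [0.4, -0.2, 0.2]
width: 17.5
finger_force: 0.0
```

{"name": "carry_out", "arguments": {"steps": [[-0.15,0,0,0,0.8],[-0.15,0,0,0,0.8],[0,0,0,0,0.8]]}}

```text
t: 9.32
ee_pos: [538.8, -150.5, 52.6]
orientation: [180.0, 0.0, 103.1]
wrist_force: [-0.8, -0.8, -0.7]
width: 17.4
finger_force: 0.0
```

```bash
python3 - <<'E'
from h import *
from station import telemetry, eyes
o=telemetry.get_obs(); print(ch(o["ee_pos"]),o["wrist_force"])
for n in ("top","wrist","scene"):
    d=eyes.read_camera(n); np.savez(n+".npz",**d); cv2.imwrite(f"pics/{n}2.png",d["img"][:,:,::-1])
    C=ch(cloud(d).reshape(-1,3)).reshape(400,640,3)
    g=green(d)&(C[...,2]>76)&(C[...,2]<92)&(C[...,0]<-100)&(C[...,0]>-240); print(n,np.percentile(C[g],[2,50,98],axis=0).round(1))
    R=d["img"].astype(int); r=(R[...,0]>60)&(R[...,1]<.45*R[...,0])&(C[...,2]>22)&(C[...,2]<60)&(abs(C[...,1])<120)&(C[...,0]<0)&(C[...,0]>-185)
    if r.sum(): print("red",r.sum(),np.percentile(C[r],[2,50,98],axis=0).round(1))
    p=(C[...,2]>40)&(C[...,2]<50)&(abs(C[...,1])<110)&(C[...,0]<-5)&(C[...,0]>-180)
    if p.sum(): print("peg",p.sum(),cv2.minAreaRect(C[p][:,:2].astype(np.float32)),np.median(C[p][:,2]))
E
```

```text
[[-2.24303039e+02 -1.31162673e-01  5.25693791e+01]] [-0.7807653  -0.83470143 -0.66607405]Traceback (most recent call last):
  File "<stdin>", line 7, in <module>
    return _quantile_unchecked(
        a, q, axis, out, overwrite_input, method, keepdims, weights)
    return _ureduce(a,
                    func=_quantile_ureduce_func,
    ...<5 lines>...
                    overwrite_input=overwrite_input,
                    method=method)
    r = func(a, **kwargs)
    result = _quantile(arr,
                       quantiles=q,
    ...<2 lines>...
                       out=out,
                       weights=wgt)
    slices_having_nans = np.isnan(arr[-1, ...])
                                  ~~~^^^^^^^^^
IndexError: index -1 is out of bounds for axis 0 with size 0
```

```bash
python3 - <<'E'
from h import *
from station import eyes
a=[eyes.read_camera(n)["img"] for n in ("top","wrist","scene")]
a=np.vstack([np.hstack([a[0][150:330,130:450],a[2][20:200,200:520]]),cv2.resize(a[1],(640,400))])
cv2.imwrite("pics/c2.png",a[:,:,::-1])
E
```

```text
(no output)
```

View pics/c2.png

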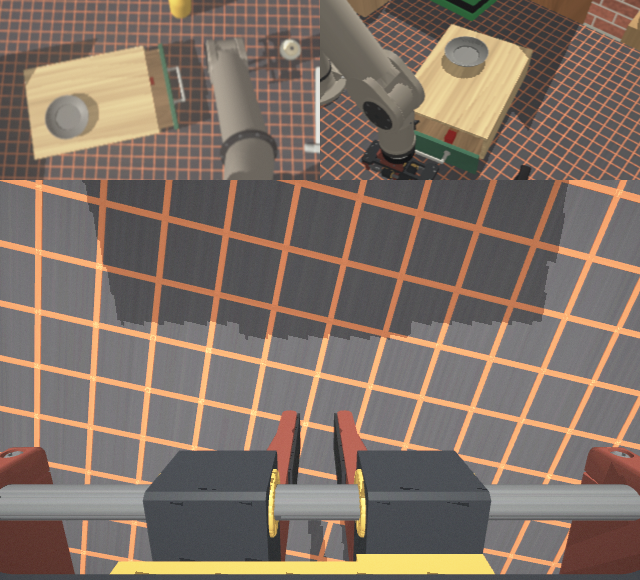

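The drawer hasn't moved: in the top crop the green front is still at (172,90), and the gripper stands clear of the handle, further out. I'll check where the fingertips really are.

```bash
python3 - <<'E'
from h import *
from station import eyes,telemetry
o=telemetry.get_obs(); print(o["ee_pos"],o["q"].round(1))
for n in ("top","wrist","scene"):
    d=eyes.read_camera(n); np.savez(n+".npz",**d)
    C=ch(cloud(d).reshape(-1,3)).reshape(400,640,3)
    g=green(d)&(C[...,2]>76)&(C[...,2]<92)&(C[...,0]<0)&(C[...,0]>-240)
    if g.sum(): print(n,np.percentile(C[g],[2,50,98],axis=0).round(1))
    s=(C[...,2]>50)&(C[...,2]<72)&(C[...,0]<-75)&(C[...,0]>-170)&(abs(C[...,1])<80)&(d["range_z"]>0)
    if s.sum(): print(" handle",s.sum(),np.percentile(C[s],[2,50,98],axis=0).round(1))
    if n=="wrist":
        print(d["T"][:3,3],d["range_z"][225:300:15,285:360:8].round())
        print(C[225:300:15,285:360:8].round()[:, :, :].tolist())
d=np.load("scene.npz"); im=d["img"][90:250,150:390]; cv2.imwrite("pics/s3.png",cv2.resize(im,None,fx=3,fy=3)[:,:,::-1])
E
```

```text
[ 538.58712406 -149.51601229   52.55699185] [ 28.2  29.7 -24.4 110.9  17.4  43.    6.9]
top [[ -58.4 -114.6   79.2]
 [ -55.8   64.6   84.2]
 [ -52.8  137.9   89. ]]
 handle 137 [[-102.8  -59.4   55. ]
 [ -96.6    0.5   61.9]
 [ -76.6   58.4   68.3]]
[521.60100094 -77.68879516 233.06160871] [[246. 246. 246. 246. 246. 246. 246. 247. 245. 246.]
 [160. 161. 250. 250. 249. 250. 249. 161. 161. 248.]
 [144. 153. 253. 253. 254. 252. 254. 144. 144. 145.]
 [131. 135. 255. 256. 257. 255. 255. 134. 132. 130.]
 [120. 125. 260. 260. 260. 259. 260. 124. 121.  84.]]
[[[-235.0, 23.0, 1.0], [-234.0, 17.0, 2.0], [-234.0, 12.0, 1.0], [-234.0, 6.0, 1.0], [-235.0, -0.0, 1.0], [-234.0, -6.0, 1.0], [-234.0, -12.0, 1.0], [-235.0, -18.0, 1.0], [-234.0, -24.0, 2.0], [-234.0, -30.0, 1.0]], [[-212.0, 15.0, 84.0], [-212.0, 11.0, 83.0], [-247.0, 12.0, 0.0], [-246.0, 6.0, 1.0], [-246.0, -0.0, 2.0], [-247.0, -6.0, 1.0], [-246.0, -12.0, 1.0], [-212.0, -12.0, 84.0], [-212.0, -16.0, 83.0], [-246.0, -30.0, 2.0]], [[-212.0, 14.0, 101.0], [-216.0, 11.0, 93.0], [-259.0, 12.0, 1.0], [-258.0, 6.0, 1.0], [-259.0, -0.0, -0.0], [-258.0, -6.0, 2.0], [-259.0, -12.0, 0.0], [-212.0, -10.0, 101.0], [-212.0, -14.0, 101.0], [-212.0, -17.0, 100.0]], [[-211.0, 12.0, 115.0], [-214.0, 10.0, 110.0], [-271.0, 12.0, 2.0], [-271.0, 6.0, 1.0], [-272.0, -0.0, 0.0], [-271.0, -6.0, 2.0], [-271.0, -12.0, 2.0], [-213.0, -10.0, 112.0], [-212.0, -13.0, 114.0], [-211.0, -16.0, 116.0]], [[-212.0, 11.0, 126.0], [-214.0, 9.0, 121.0], [-284.0, 12.0, 1.0], [-284.0, 6.0, 1.0], [-284.0, -0.0, 1.0], [-283.0, -6.0, 2.0], [-284.0, -13.0, 1.0], [-214.0, -9.0, 122.0], [-212.0, -12.0, 125.0], [-193.0, -10.0, 158.0]]]
scene [[ -64.2 -137.1   76.7]
 [ -58.4  -50.8   81.8]
 [ -49.7   46.    85.6]]
 handle 130 [[-104.1  -54.9   55.5]
 [ -99.5  -22.8   60.6]
 [ -76.9   28.1   64.1]]
```

View pics/s3.png

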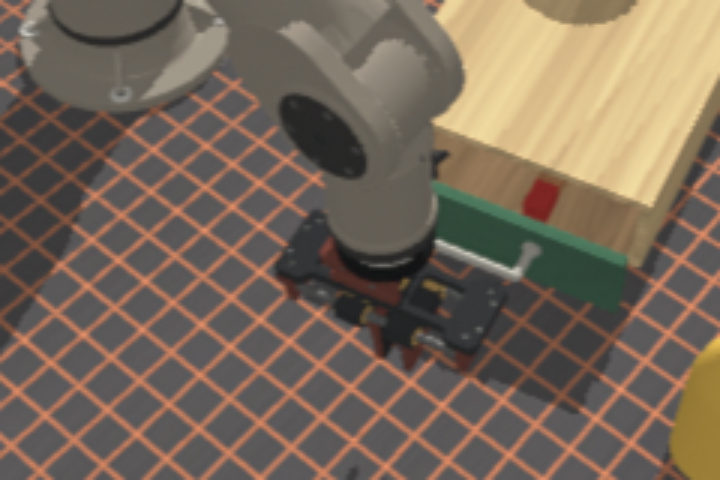

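```bash
python3 - <<'E'
from h import *
for n in ("scene","wrist","top"):
    d=np.load(n+".npz"); C=ch(cloud(d).reshape(-1,3)).reshape(400,640,3)
    s=(C[...,2]>12)&(C[...,2]<110)&(C[...,0]<-195)&(C[...,0]>-260)&(abs(C[...,1])<80)&(d["range_z"]>0)
    Q=C[s]; print(n,len(Q)); 
    if len(Q):
        print(Q[np.argsort(Q[:,2])][:25:2].round().tolist())
        v,u=np.nonzero(s); i=np.argsort(Q[:,2])[:5]; print(u[i],v[i])
E
```

```text
scene 84
[[-235.0, 15.0, 71.0], [-227.0, 10.0, 73.0], [-225.0, -15.0, 73.0], [-213.0, -14.0, 73.0], [-235.0, 18.0, 74.0], [-219.0, -15.0, 74.0], [-223.0, 12.0, 75.0], [-230.0, -15.0, 76.0], [-236.0, -12.0, 77.0], [-236.0, 14.0, 78.0], [-235.0, -15.0, 78.0], [-229.0, -15.0, 78.0], [-213.0, -15.0, 80.0]]
[276 280 279 285 288] [209 205 207 213 210]
wrist 1801
[[-213.0, 9.0, 70.0], [-212.0, -11.0, 71.0], [-213.0, -10.0, 71.0], [-233.0, -9.0, 71.0], [-212.0, 15.0, 71.0], [-212.0, -14.0, 71.0], [-212.0, -14.0, 71.0], [-211.0, -15.0, 72.0], [-213.0, 10.0, 72.0], [-213.0, -17.0, 72.0], [-213.0, -9.0, 72.0], [-212.0, -13.0, 72.0], [-211.0, 13.0, 72.0]]
[299 290 338 289 336] [233 230 231 230 233]
top 0
```

Both cameras put the fingertips at z≈71 with the reported TCP at 52.6, so the tips are about 18 mm above the TCP rather than 11 mm below it. The fingers passed over the bar. I'll go by the measured offset and hook again, lower.

{"name": "carry_out", "arguments": {"steps": [[0,0,-0.6,0,0.8],[0.8,0,0,0,0.8],[0.9,0,0,0,0.8],[0.9,0,0,0,0.8],[0.9,0,0,0,0.8],[0.9,0,0,0,0.8],[0.9,0,0,0,0.8],[0.6,0,0,0,0.8],[0,0,0,0,0.8],[0,0,0,0,0.8]]}}

```text
t: 10.5
ee_pos: [505.2, -5.6, 67.7]
orientation: [180.0, 0.0, 103.2]
wrist_force: [0.1, -0.2, 0.8]
width: 17.7
finger_force: 0.0
```

{"name": "carry_out", "arguments": {"steps": [[-0.06,0,0.2,0,0.8],[0,0,0.4,0,0.8],[0,0,0.4,0,0.8],[0,0,0.4,0,0.8],[0,0,0.36,0,0.8],[0,0,0,0,0.8]]}}

```text
t: 11.0
ee_pos: [503.8, -7.8, 21.1]
orientation: [-179.8, -0.1, 103.1]
wrist_force: [0.1, 0.3, 0.9]
width: 17.5
finger_force: 0.0
```

{"name": "carry_out", "arguments": {"steps": [[-0.2,0,0,0,0.8],[-0.4,0,0,0,0.8],[-0.4,0,0,0,0.8],[-0.4,0,0,0,0.8]]}}

```text
t: 11.33
ee_pos: [513.2, -41.6, 23.5]
orientation: [-180.0, -0.0, 103.2]
wrist_force: [-1.1, 4.0, -3.2]
width: 17.7
finger_force: 2.0
```

The drawer is being dragged now (about 4 N).

{"name": "carry_out", "arguments": {"steps": [[-0.4,0,0,0,0.8],[-0.4,0,0,0,0.8],[-0.4,0,0,0,0.8],[-0.4,0,0,0,0.8],[-0.4,0,0,0,0.8],[-0.4,0,0,0,0.8],[-0.4,0,0,0,0.8],[-0.4,0,0,0,0.8],[-0.4,0,0,0,0.8],[-0.3,0,0,0,0.8]]}}

```text
t: 12.17
ee_pos: [535.8, -138.1, 23.6]
orientation: [-180.0, 0.0, 103.1]
wrist_force: [-1.7, 3.0, -1.9]
width: 17.5
finger_force: 1.8
```

{"name": "carry_out", "arguments": {"steps": [[-0.1,0,0,0,0.8],[-0.1,0,0,0,0.8],[0,0,0,0,0.8]]}}

```text
t: 12.42
ee_pos: [537.0, -142.2, 23.7]
orientation: [180.0, 0.0, 103.1]
wrist_force: [0.4, -0.8, -0.6]
width: 17.4
finger_force: 0.0
```

{"name": "carry_out", "arguments": {"steps": [[-0.1,0,0,0,0.8],[0,0,0,0,0.8]]}}

```text
t: 12.58
ee_pos: [537.5, -143.8, 23.8]
orientation: [180.0, 0.0, 103.1]
wrist_force: [0.0, 2.2, -0.2]
width: 17.8
finger_force: 0.6
```

{"name": "carry_out", "arguments": {"steps": [[-0.1,0,0,0,0.8],[-0.1,0,0,0,0.8]]}}

```text
t: 12.75
ee_pos: [537.6, -144.5, 23.7]
orientation: [-179.9, -0.3, 103.3]
wrist_force: [-7.2, 17.3, 8.8]
width: 17.8
finger_force: 9.1
```

{"name": "carry_out", "arguments": {"steps": [[-0.1,0,0,0,0.8],[0,0,0,0,0.8]]}}

```text
t: 12.92
ee_pos: [537.6, -144.4, 23.7]
orientation: [-179.9, -0.4, 103.4]
wrist_force: [-8.1, 16.1, 7.8]
width: 17.4
finger_force: 9.1
```

It's against the stop (17 N). I'll back off, rise, open and look.

{"name": "carry_out", "arguments": {"steps": [[0.3,0,0,0,0.8],[0,0,-0.4,0,0.8],[0,0,-0.8,0,0.8],[0,0,-1,0,0.8],[0,0,-1,0,0.4],[0,0,-1,0,0],[0,0,-1,0,0],[0,0,-1,0,0],[0,0,0,0,0],[0,0,0,0,0]]}}

```text
t: 13.75
ee_pos: [538.7, -145.2, 181.0]
orientation: [179.8, 0.2, 103.0]
wrist_force: [-0.5, 0.4, -0.5]
width: 54.1
finger_force: 0.0
```

```bash
python3 - <<'E'
from h import *
from station import telemetry, eyes
o=telemetry.get_obs(); print(ch(o["ee_pos"]),o["ee_pos"],o["width"])
d=eyes.read_camera("wrist"); np.savez("wrist.npz",**d); cv2.imwrite("pics/w4.png",d["img"][:,:,::-1])
C=ch(cloud(d).reshape(-1,3)).reshape(400,640,3); ok=d["range_z"]>0
g=green(d)&(C[...,2]>76)&(C[...,2]<92)
if g.sum(): print("green",np.percentile(C[g],[2,50,98],axis=0).round(1))
p=ok&(C[...,2]>38)&(C[...,2]<50)&(abs(C[...,1])<105)&(C[...,0]<-5)&(C[...,0]>-175)
p=cv2.morphologyEx(p.astype(np.uint8),cv2.MORPH_OPEN,np.ones((5,5)))>0
Q=ray(d,np.argwhere(p)[:,::-1],44); Q=ch(Q)
b=cv2.minAreaRect(Q[:,:2].astype(np.float32)); print("peg",p.sum(),b,cv2.boxPoints(b).round(1).tolist(),np.median(C[p][:,2]))
s=ok&(d["range_z"]<200); Z=C[s]; t=Z[np.argsort(Z[:,2])][:60]; print("tips",t[::6].round().tolist())
E
```

```text
[[-219.1375762    -1.30306286  180.97181962]] [ 538.71642479 -145.24119226  180.97181962] 54.09123649122814
green [[-197.2 -135.8   78.5]
 [-190.1    4.7   84.7]
 [-183.7  140.7   86.2]]
peg 2845 ((-102.13703155517578, -29.84503936767578), (82.955322265625, 25.06509780883789), 0.5906619429588318) [[-143.6999969482422, -17.700000762939453], [-143.5, -42.79999923706055], [-60.5, -41.900001525878906], [-60.79999923706055, -16.899999618530273]] 45.04052460632977
tips [[-208.0, 30.0, 198.0], [-209.0, -29.0, 199.0], [-221.0, -28.0, 199.0], [-219.0, -28.0, 200.0], [-220.0, 26.0, 200.0], [-208.0, -32.0, 200.0], [-222.0, -28.0, 200.0], [-209.0, 27.0, 200.0], [-208.0, -33.0, 200.0], [-208.0, -30.0, 200.0]]
```

View pics/w4.png

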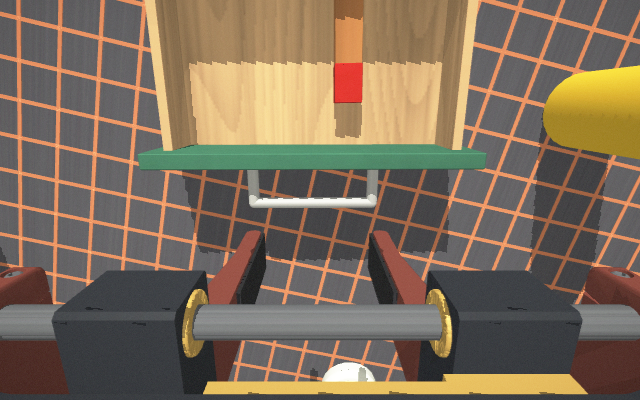

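The red head is at (348,83) in the wrist view, which gives chest (-143.6, -30.0) with the peg aligned within 0.6°. The drawer reads about 184 mm, and the yellow bottle is clear at the right. I'll grasp about 18 mm behind the head with a light grip, so that the peg can pivot in the pads.

{"name": "carry_out", "arguments": {"steps": [[0.93,0.38,0,0,0],[0.93,0.38,0,0,0],[0.93,0.39,0,0,0],[0.93,0,0,0,0],[0,0,0.5,0,0],[0,0,0.9,0,0],[0,0,0.9,0,0],[0,0,0.9,0,0],[0,0,0,0,0],[0,0,0,0,0]]}}

```text
t: 14.63
ee_pos: [542.6, -47.3, 96.9]
orientation: [-179.8, -0.1, 103.1]
wrist_force: [-0.0, -0.1, -0.8]
width: 87.8
finger_force: 0.0
```

```bash
python3 - <<'E'
from h import *
from station import telemetry, eyes
o=telemetry.get_obs(); print(ch(o["ee_pos"]),o["ee_pos"],o["orientation"],o["width"])
E
```

```text
[[-124.7008299   -27.451543     96.93507036]] [542.60498519 -47.33148242  96.93507036] [-1.79768942e+02 -6.16211444e-02  1.03096538e+02] 87.78045833051631
```

{"name": "carry_out", "arguments": {"steps": [[-0.05,0.1,0.6,0,0],[0,0,0.7,0,0],[0,0,0.7,0,0],[0,0,0.7,0,0],[0,0,0.5,0,0],[0,0,0.3,0,0],[0,0,0,0,0],[0,0,0,0,0]]}}

```text
t: 15.3
ee_pos: [547.3, -47.4, 11.6]
orientation: [180.0, 0.0, 103.1]
wrist_force: [-0.1, -0.1, 0.3]
width: 87.9
finger_force: 0.0
```

{"name": "carry_out", "arguments": {"steps": [[0,-0.07,0.12,0,0.4],[0,0,0,0,0.6],[0,0,0,0,0.8],[0,0,0,0,1],[0,0,0,0,1],[0,0,0,0,1],[0,0,0,0,1],[0,0,0,0,1],[0,0,0,0,1],[0,0,0,0,1]], "squeeze": 4}}

```text
t: 16.13
ee_pos: [545.2, -47.7, 8.0]
orientation: [-180.0, -0.0, 103.1]
wrist_force: [0.1, 0.0, -0.6]
width: 25.0
finger_force: 0.1
```

{"name": "carry_out", "arguments": {"steps": [[0,0,0,0,1],[0,0,0,0,1],[0,0,0,0,1]]}}

```text
t: 16.38
ee_pos: [545.2, -47.7, 8.0]
orientation: [-180.0, 0.0, 103.1]
wrist_force: [0.9, 0.1, -0.4]
width: 24.4
finger_force: 4.0
```

{"name": "carry_out", "arguments": {"steps": [[0,0,-0.2,0,1],[0,0,-0.2,0,1],[0,0,-0.2,0,1],[0,0,-0.2,0,1],[0,0,0,0,1]]}}

```text
t: 16.8
ee_pos: [546.0, -47.8, 29.4]
orientation: [179.9, 0.0, 103.1]
wrist_force: [0.2, -0.3, -0.5]
width: 24.0
finger_force: 4.0
```

```bash
cat > look.py <<'E'
from h import *
from station import telemetry, eyes
import sys
o=telemetry.get_obs(); print(o["t"],ch(o["ee_pos"]).round(1),o["wrist_force"].round(1),o["width"],o["finger_force"])
for n in ("scene","wrist"):
    d=eyes.read_camera(n); C=ch(cloud(d).reshape(-1,3)).reshape(400,640,3); R=d["img"].astype(int)
    r=(R[...,0]>90)&(R[...,1]<.3*R[...,0])&(R[...,2]<.3*R[...,0])&(C[...,2]>22)&(C[...,1]>-60)&(C[...,1]<0)&(C[...,0]<20)&(C[...,0]>-260)
    if r.sum(): print(n,"red",r.sum(),np.percentile(C[r],[3,50,97],axis=0).round(1).tolist())
    g=green(d)&(C[...,2]>78)&(C[...,2]<90)&(C[...,0]<-20)&(C[...,0]>-240)
    if g.sum(): print(n,"green",np.percentile(C[g][:,0],[2,50,98]).round(1))
    p=(C[...,2]>28)&(abs(C[...,1]+30)<9)&(C[...,0]<-3)&(C[...,0]>-125)&(R[...,0]>R[...,2]+25)&(d["range_z"]>0)
    if n=="wrist" and p.sum()>20:
        Q=C[p]; 
        for a in range(-120,0,15):
            k=abs(Q[:,0]-a)<4
            if k.sum()>3: print(a,np.median(Q[k][:,2]).round(1),end="; ")
        print()
    if len(sys.argv)>1: cv2.imwrite(f"pics/{n}{sys.argv[1]}.png",d["img"][:,:,::-1])
E
python3 look.py 5
```

```text
16.8 [[-125.9  -30.7   29.4]] [ 0.2 -0.3 -0.5] 23.997376787137128 4.000207409262657
scene red 58 [[-145.2, -39.7, 51.1], [-136.6, -29.0, 64.8], [-123.9, -19.7, 67.8]]
scene green [-200.  -194.4 -186.9]
wrist red 3397 [[-141.6, -41.2, 64.3], [-125.4, -30.1, 66.2], [-110.2, -18.8, 68.1]]
wrist green [-184.9 -183.9 -182.7]
-120 65.7; -105 154.2; -90 62.4; -75 61.0; -60 59.7; -45 58.4; -30 57.0; -15 55.6;
```

The peg pivots as hoped: its top face slopes 5.3° and the point is still on the floor. I'll carry on along the planned arc.

{"name": "carry_out", "arguments": {"steps": [[-0.04,0,-0.3,0,1],[-0.04,0,-0.3,0,1],[-0.04,0,-0.3,0,1],[-0.04,0,-0.3,0,1],[-0.04,0,-0.3,0,1],[-0.04,0,-0.3,0,1],[0,0,0,0,1],[0,0,0,0,1]]}}

```text
t: 17.57
ee_pos: [547.0, -53.8, 73.7]
orientation: [179.9, 0.0, 103.1]
wrist_force: [-0.2, -0.1, -0.7]
width: 23.8
finger_force: 4.0
```

```bash
python3 look.py
```

```text
17.5667 [[-132.   -30.3   73.7]] [-0.2 -0.1 -0.7] 23.78299594473134 4.000422656536102
scene red 47 [[-152.8, -38.7, 94.8], [-140.9, -26.0, 108.6], [-125.2, -17.6, 112.9]]
scene green [-200.1 -194.1 -186.4]
wrist red 3569 [[-145.4, -41.0, 105.8], [-130.3, -29.7, 110.2], [-115.3, -18.5, 114.4]]
wrist green [-197.1 -194.5 -191.8]
-120 107.2; -105 102.7; -90 98.4; -75 94.4; -60 90.3; -45 86.2; -30 82.0; -15 78.0;
```

The slope is 15.5°, the head is at about 103 mm, and the top face passes x=0 at 74 mm, 16 mm under the panel. Step 2 is met, so I'll draw it out along the arc.

{"name": "carry_out", "arguments": {"steps": [[-0.2,0,-0.13,0,1],[-0.25,0,-0.16,0,1],[-0.25,0,-0.2,0,1],[-0.25,0,-0.2,0,1],[-0.2,0,-0.25,0,1],[-0.15,0,-0.25,0,1],[-0.15,0,-0.25,0,1],[-0.15,0,-0.25,0,1],[0,0,0,0,1]]}}

```text
t: 18.42
ee_pos: [556.7, -93.6, 116.9]
orientation: [179.9, 0.1, 103.1]
wrist_force: [0.4, 0.1, 0.5]
width: 23.8
finger_force: 4.0
```

```bash
python3 look.py
```

```text
18.4167 [[-172.9  -30.6  116.9]] [0.4 0.1 0.5] 23.755820586762702 3.9997415989637375
scene red 45 [[-194.2, -38.7, 140.6], [-182.8, -28.0, 151.8], [-168.5, -18.9, 156.8]]
scene green [-200.  -194.2 -186.7]
wrist red 3602 [[-183.8, -41.2, 145.9], [-169.9, -30.0, 152.6], [-155.6, -18.8, 159.1]]
wrist green [-196.9 -189.  -183.5]
-120 129.1; -105 122.3; -90 115.4; -75 108.5; -60 101.6; -45 95.5;
```

{"name": "carry_out", "arguments": {"steps": [[-0.1,0,-0.3,0,1],[-0.1,0,-0.35,0,1],[-0.1,0,-0.4,0,1],[-0.05,0,-0.4,0,1],[0,0,-0.4,0,1],[0,0,-0.4,0,1],[0,0,-0.3,0,1],[0,0,0,0,1]]}}

```text
t: 19.18
ee_pos: [558.8, -101.0, 181.3]
orientation: [179.8, 0.1, 103.1]
wrist_force: [-0.4, 0.3, -0.7]
width: 23.9
finger_force: 4.0
```

{"name": "carry_out", "arguments": {"steps": [[0,0,-0.35,0,1],[0,0,-0.35,0,1],[0,0,-0.35,0,1],[0.1,0,-0.35,0,1],[0.2,0,-0.3,0,1],[0.3,0,-0.3,0,1],[0.3,0,-0.3,0,1],[0.3,0,-0.2,0,1],[0,0,0,0,1]]}}

```text
t: 19.93
ee_pos: [551.1, -69.1, 243.1]
orientation: [179.9, 0.0, 103.3]
wrist_force: [0.4, -0.5, -0.7]
width: 23.7
finger_force: 4.0
```

```bash
python3 look.py 6
```

```text
19.9333 [[-147.9  -30.7  243.1]] [ 0.4 -0.5 -0.7] 23.705885861771762 4.000245630741119
scene red 42 [[-171.6, -40.6, 275.5], [-166.6, -33.1, 278.7], [-155.0, -20.9, 286.6]]
scene green [-200.1 -193.9 -186.7]
wrist red 3878 [[-166.6, -41.2, 261.3], [-147.6, -29.8, 280.0], [-136.3, -18.8, 288.2]]
wrist green [-197.1 -189.4 -183.6]
-120 232.5; -105 205.7; -90 179.7; -75 153.8; -60 128.1; -45 101.3; -30 76.9; -15 37.8;
```

View pics/scene6.png

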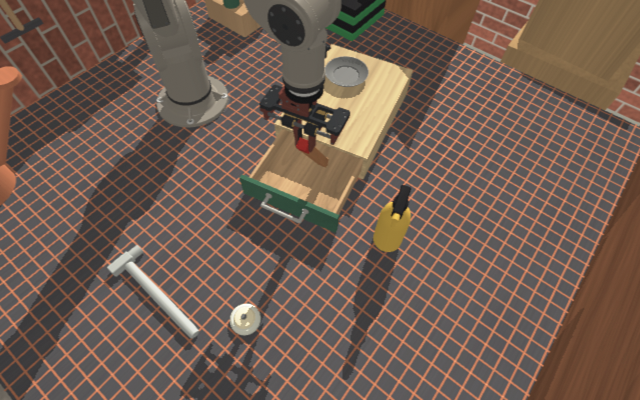

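The peg slants at 60° with its tip at about x=-10, clear of the panel, and the drawer and other objects are undisturbed. I'll steepen a little more, tighten the grip and lift.

{"name": "carry_out", "arguments": {"steps": [[0.3,0,-0.25,0,1],[0.4,0,-0.25,0,1],[0.4,0,-0.2,0,1],[0.2,0,-0.1,0,1],[0,0,0,0,1]]}}

```text
t: 20.45
ee_pos: [543.6, -37.9, 262.6]
orientation: [179.9, 0.0, 103.3]
wrist_force: [-0.3, -0.3, -1.0]
width: 24.1
finger_force: 4.0
```

{"name": "carry_out", "arguments": {"steps": [[0,0,0,0,1],[0,0,0,0,1],[0,0,0,0,1],[0,0,0,0,1]], "squeeze": 20}}

```text
t: 20.78
ee_pos: [543.3, -40.7, 261.2]
orientation: [-180.0, -0.0, 103.1]
wrist_force: [0.0, 0.1, -1.4]
width: 24.1
finger_force: 20.0
```

{"name": "carry_out", "arguments": {"steps": [[-0.3,0,-0.3,0,1],[-0.3,0,-0.4,0,1],[-0.3,0,-0.6,0,1],[0,0,-0.6,0,1],[0,0,-0.7,0,1],[0,0,-0.7,0,1],[0,0,-0.7,0,1],[0,0,-0.7,0,1],[0,0,-0.7,0,1],[0,0,-0.7,0,1]]}}

```text
t: 21.62
ee_pos: [548.6, -63.3, 416.1]
orientation: [179.9, 0.0, 103.0]
wrist_force: [-0.2, -0.4, -0.9]
width: 23.7
finger_force: 20.0
```

{"name": "carry_out", "arguments": {"steps": [[0,0,-0.6,0,1],[0,0,-0.6,0,1],[0,0,-0.5,0,1],[0,0,-0.4,0,1],[0,0,-0.3,0,1],[0,0,0,0,1],[0,0,0,0,1],[0,0,0,0,1]]}}

```text
t: 22.28
ee_pos: [548.3, -62.3, 473.3]
orientation: [-179.9, -0.0, 103.1]
wrist_force: [-0.2, 0.6, -1.4]
width: 24.0
finger_force: 20.0
```

```bash
python3 look.py 7; python3 - <<'E'
from h import *
from station import eyes
d=eyes.read_camera("scene"); C=ch(cloud(d).reshape(-1,3)).reshape(400,640,3); R=d["img"].astype(int)
p=(C[...,2]>115)&(abs(C[...,1]+30)<20)&(C[...,0]<20)&(C[...,0]>-200)&(R[...,0]>R[...,2]+25)&(d["range_z"]>0)
Q=C[p]; print(len(Q), Q[np.argsort(Q[:,2])][::max(1,len(Q)//12)].round().tolist())
E
```

```text
22.2833 [[-140.6  -29.5  473.3]] [-0.2  0.6 -1.4] 23.96754917269283 19.999956786632538
scene red 140 [[-164.9, -39.7, 490.3], [-155.2, -27.7, 511.3], [-144.8, -18.8, 516.5]]
scene green [-200.2 -194.1 -186.9]
wrist red 3774 [[-157.2, -40.3, 490.7], [-139.0, -29.4, 512.0], [-129.1, -18.1, 518.9]]
wrist green [-196.2 -189.8 -183.7]
-120 598.5; -105 436.3; -90 402.8; -75 369.6; -60 335.5; -45 302.2; -30 254.0; 
1617 [[-33.0, -27.0, 237.0], [-82.0, -39.0, 326.0], [-88.0, -39.0, 367.0], [-119.0, -23.0, 404.0], [-111.0, -39.0, 435.0], [-145.0, -16.0, 462.0], [-147.0, -48.0, 492.0], [-161.0, -34.0, 506.0], [-136.0, -48.0, 512.0], [-152.0, -42.0, 523.0], [-152.0, -11.0, 553.0], [-160.0, -30.0, 599.0], [-162.0, -36.0, 621.0]]
```

View pics/scene7.png

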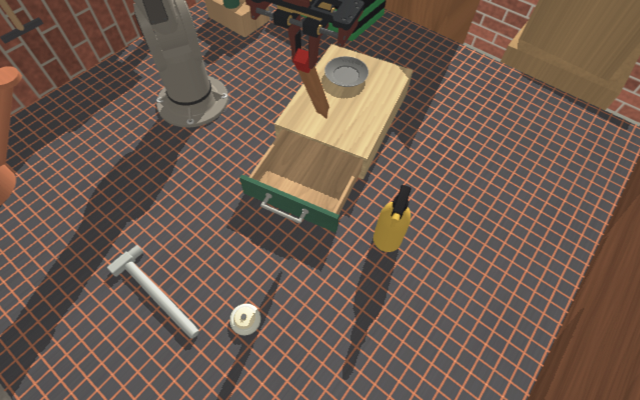

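The red head is at (303,60) and the point at (323,113), about 237 mm above the bench. The drawer is open at about 184 mm, and the bottle, hammer, saucer and lamp haven't moved. The peg is held still, so I'm handing in.

```bash
python3 -c "
from station import workorder; print(workorder.finish_job())"
```

```text
the job is handed in; nothing more can be done
None
```

I handed the job in at about 22 s: the drawer is open at its stop, and the peg came out slantwise and is held still with its lowest point about 237 mm above the bench; nothing else moved, and no verdict was returned.

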